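Hold a spring clip gaping around a seated stock card

ROBOT

A 7-joint arm with a two-finger parallel gripper is mounted at the origin on the work surface. World frame = base frame: x ahead of the robot, y to its left, z up, the work surface at z = 0. Lengths are in m, angles in rad, forces in N, time in s.
With the tool pointing down it reaches from about 0.4 to 0.925 m from the base axis. Payload 4.1 kg.
Tool frame: the origin (TCP) lies on the centre line of the jaws, within the pads' length; the fingertips stand 11 mm ahead of it and the grasp point (between the pads) lies 8 mm behind it; x points along the fingers, z is the direction in which the jaws open and shut, and the axes are right-handed (so a half turn about x gives the same grasp; the last joint's range is limited). The gripper opens to 85 mm and grips with 20 to 120 N. Pads are 22 mm wide; open, the fingers measure 114 mm over their backs; the gripper's body (76 mm by 85 mm) begins 54 mm behind the grasp point. The pads swing forward as they close: fully open they stand 13 mm farther back than shut.
Start: joints at [-1.28, 0.398, 0.045, 1.537, -0.019, 1.207, -0.051], TCP at [0.247, 0.601, 0.242] pointing down, gripper open.
Joint ranges: [-2.82, 2.82], [-0.49, 2.23], [-1.37, 1.46], [0, 2.46], [-1.36, 4.5], [0.23, 2], [-2.94, 2.94]. Speed limits (rad/s): [2.57, 2.57, 3.14, 3.14, 3.14, 3.14, 3.14].

INTERFACE

Orientations are given as [roll, pitch, yaw] about the fixed x, y, z axes, in that order (R = Rz(yaw) Ry(pitch) Rx(roll)).
In Python, from rig import telemetry, read_camera, order, spotter gives the robot as it stands. The module is installed in compiled form; this text tells all that it offers.
- The arm moves only by the tool arm_command, never from a script. Its argument "plan" is a list of rows, each a list of 3 entries, a list of its own where there are three numbers: the shift along the tool's x, y, z in mm, then the turn, a rotation vector about the tool's x, y, z in rad, then the finger opening in mm, from 0 to 85.4. In form: [[[tx, ty, tz], [rx, ry, rz], fingers], ...]. A call has exactly 10 rows; each row shifts and turns the commanded pose from where the row before left it, along the tool's axes as they then stand; what a row does not reach is not made up. A row lasts 1/10 s, in which the tool goes at most 50 mm and 8.59 degrees, less where a joint would pass 70% of its speed; a pose out of reach is approached as far as the arm can. A call is refused whole if a number of a shift passes 50 or a number of a turn 0.15, either way. A call with a gripper value outside its range is refused whole. The fingers move at their own pace and stop on an object; the grip force is fixed at half the most. Time passes only in rows, so rows that do not move let the fingers close, or fill a call up. It gives the time, the measured TCP pose, the force and the opening at its end, in the units of the state.
- telemetry.observe(): the state, without advancing time (a new reading comes with each control period).
- read_camera(name): name is "scene" or "side" or "wrist"; returns a dict with "img" (420x560x3 uint8, red, green, blue), "depth" (420x560 float32, m along the optical axis (not along the pixel's ray), 0 where there is no reading), "fovy" (degrees; the focal length in pixels is half the picture's height over the tangent of half this angle, whatever the lens; pixels are square), "cx", "cy" (the principal point, pixels), "R" (3x3) and "t" (3): a world point X has camera coordinates R X + t. Camera axes: x right, y down, z forward; pixel columns grow to the right and rows downward; lengths in m; the calibration is good to about 2 mm. A picture is of the moment at which its call begins.
- order.close_job(): hands the job in, once; it reports no verdict.
Trained networks look in a picture, given as the dict that the camera call returned (one of the last four; its "shot" number tells which), for a name from the list of things; names that differ only in an ending like _2 or _b are one class to them, and where a whole thing is asked for, a point or a joint stands for the part that bears it (a point fixed in the world has none). Each returns a list of dicts, best first, with "p" (0 to 1); they miss things now and then, are a little off and sometimes report something else, mostly with a low value. They report only what shows in the picture. A call takes as long as a camera call.
- spotter.find_in(thing, picture): "bbox" ([centre column, centre row, width, height] in pixels, round what is visible of it).
- spotter.mark_of(thing, picture): "position" ([row, column] in pixels: a listed point, or the origin of a listed thing).
The state is a dict: "time_s": time; "joint_pos": joint angles; "joint_vel": joint speeds; "effort": joint torques, N m; "ee_pos": TCP position; "tool_rot": TCP orientation; "wrist_force": force on the tool from outside, world axes, zero at the start; "wrist_torque": the same for the moment, N m; "grip_width": finger opening in m.
Only numpy, scipy, OpenCV 4.12 (cv2) and the standard library are available. Lean on these libraries where they do the work, as an engineer would, in place of code of your own. Each camera call takes 0.05 s, during which the arm holds its last target.

TASK

Seat the stock-card holder fully home, flat and square, in the pocket of the metal jig and let go of it. Then take the big spring clip by its two handles, squeeze it wide open and lower it over the middle of the card's top edge, so that its jaws gape on both sides of the card and their tips hang well below the edge without touching the card. Finish while holding it there, squeezed open, with the gripper alone carrying it; leave the other things on the bench where they are.

Things in the scene. Friction and masses are not known exactly. Their poses are not given: they have to be found in the camera images.
- jig: fixed aluminium block 150 x 100 x 22 mm with one rectangular pocket in its top; origin under its centre, x along the 150 mm side, z up. It does not move, but stands differently each time.
- jig_pocket (a point): centre of the pocket's floor, 10 mm above the bench; axes as the jig. The pocket is 106 mm (x) by 50 mm (y) and 12 mm deep, with a 3 mm chamfer at its mouth: 3 mm of play on each side of the holder's foot.
- holder: loose stock-card holder, 180 g (more or less): a flat dark foot 100 x 44 x 16 mm with an upright stiff white card, 90 mm long (x), 8 mm thick (y), rising 70 mm above the foot, centred on it. Origin under the foot's centre, z up. It stands on the bench at first; either end may go either way round in the pocket.
- holder_center (a point): point on the holder's middle axis, half-way up (43 mm above its underside), axes as the holder; inside the card. The card may be gripped across its 8 mm thickness.
- holder_edge (a point): middle of the card's top edge, 86 mm above the holder's underside; axes as the holder (x along the edge, y across the card).
- clip: big loose spring clip, 75 g, standing on its shut black jaws, two steel handles up; origin at the middle of the jaws' underside, x along the hinge pin, y across the jaws (squeezing direction), z up. Foot 50 x 26 mm, pin 42 mm up. The handles are plates 40 mm wide along x, leaning out in a V from the pin to 76 mm up, there 55 mm over their outer faces.
- clip_center (a point): point on the clip's middle axis, half-way up, 38 mm above its origin (4 mm below the pin); axes as the clip. Grip the handles about 28 mm above this point, fingertips staying above the pin. Squeezed fully, the handles stand parallel and upright, 24 mm over their outer faces, reaching 82 mm above the clip's origin.
- clip_mouth (a point): the clip's origin point: middle of the mouth, level with the jaw tips when shut; axes as the clip. When fully open the tips rise by 4 mm and stand 35 mm apart; the gap narrows evenly to nothing at the pin, 42 mm above.
- clip_jaw_a (a joint): swing of the +y jaw and handle about the pin: 0 shut, 0.42 fully open (stop). Spring-loaded shut: each handle needs about 6 N to start and 13 N for fully open, so squeeze with 20 to 30 N. Both jaws are coupled and move alike.
- clip_jaw_b (a joint): swing of the -y jaw and handle: 0 shut, 0.42 fully open; same as the other.
- coupling_big: bystander: upright steel tube coupling, 48 mm across, 50 mm high; origin under its centre
- coupling_small: bystander: upright grey plastic coupling, 32 mm across, 35 mm high; origin under its centre
- locknut: bystander: flat brass ring, 52 mm across, 10 mm high; origin under its centre
- small_clip: bystander: small clip lying flat, 32 x 34 x 12 mm; origin under its body
- saddle: bystander: steel pipe saddle, 62 mm long (y), 25 mm high; origin under its centre
- driver: bystander: screwdriver lying flat, along its x, up to 35 mm high

How it is judged:
By the outcome, as a careful person would: the job done as asked, in the order asked, and still so for the second after the job is handed in, while the arm keeps its last pose, push and grip.
It also fails if it takes over 56 s, if anything falls off the work surface, if the arm or the gripper's body presses on something with over 40 N, if the wrist force passes 120 N, or if a joint passes its speed limit or range.

## Working session

There is one attempt and no reset: what is moved stays moved. The work goes in short steps, Python scripts to look and compute and a tool call to move; the robot and the scene stay as the last step left them, time stands still between calls to the robot, and variables do not carry over. Pictures are saved under pics/ and viewed, and the job is handed in when it is done.

Besides the shell and the picture viewer there is one more tool, called after ">>>" as a command line: name --argument value ..., lists and objects as JSON in quotes. arm_command: Moves the arm, as the interface text tells. Its arguments: {"type":"object","properties":{"plan":{"type":"array","items":{"type":"array"}}},"required":["plan"]}

```bash
mkdir -p pics
cat > h.py <<'E'
import numpy as np, cv2
from rig import telemetry, read_camera, order, spotter
from scipy.spatial.transform import Rotation as Ro
def f(p): return p["img"].shape[0]/2/np.tan(np.radians(p["fovy"])/2)
def save(p,n): cv2.imwrite(f"pics/{n}.png",p["img"][:,:,::-1])
def cloud(p):
    d=p["depth"];h,w=d.shape;v,u=np.mgrid[0:h,0:w]
    X=np.stack([(u-p["cx"])/f(p)*d,(v-p["cy"])/f(p)*d,d],-1)
    return (X-np.array(p["t"]))@np.array(p["R"])   # world
def ray(p,rc):
    r,c=rc;R=np.array(p["R"]);d=R.T@np.array([(c-p["cx"])/f(p),(r-p["cy"])/f(p),1]);o=-R.T@np.array(p["t"]);return o,d
def proj(p,X):
    x=np.array(p["R"])@np.array(X)+p["t"];return x[0]/x[2]*f(p)+p["cx"],x[1]/x[2]*f(p)+p["cy"]
def tri(rays):
    A=0;b=0
    for o,d in rays:
        d=d/np.linalg.norm(d);M=np.eye(3)-np.outer(d,d);A=A+M;b=b+M@o
    X=np.linalg.solve(A,b);return X,[np.linalg.norm((np.eye(3)-np.outer(d,d)/(d@d))@(X-o))*1e3 for o,d in rays]
E
python3 - <<'E'
from h import *
np.set_printoptions(precision=3,suppress=True)
s=telemetry.observe();print({k:np.round(v,3) for k,v in s.items()})
P={n:read_camera(n) for n in("scene","side","wrist")}
for n,p in P.items():
    save(p,n+"0");print(n,p["fovy"],(-np.array(p["R"]).T@p["t"]).round(3),(p["depth"]>0).mean())
for t in("jig_pocket","holder_center","holder_edge","clip_center","clip_mouth","jig","holder","clip"):
    R=[]
    for n in P:
        m=spotter.mark_of(t,P[n])
        if m: 
            print(t,n,[(round(q["p"],2),np.round(q["position"])) for q in m[:2]])
            if m[0]["p"]>.4:R.append(ray(P[n],m[0]["position"]))
    if len(R)>1:print("  ->",*tri(R))
E
```

```text
{'time_s': np.float64(0.0), 'joint_pos': array([-1.28 ,  0.399,  0.045,  1.538, -0.019,  1.207, -0.051]), 'joint_vel': array([ 0.001, -0.001,  0.002,  0.   , -0.001, -0.001,  0.001]), 'effort': array([  0.   , -47.512,   1.364, -25.422,   0.012,   0.01 ,   0.   ]), 'ee_pos': array([0.247, 0.601, 0.241]), 'tool_rot': array([-3.075,  1.569, -1.894]), 'wrist_force': array([ 0.421, -0.158,  0.331]), 'wrist_torque': array([ 0.028, -0.026, -0.001]), 'grip_width': np.float64(0.085)}
scene 45.05895675615237 [ 1.239 -0.57   0.707] 0.9959736394557823
side 57.70123507927226 [ 0.374 -0.618  0.724] 0.9959566326530612
wrist 59.93715068307727 [0.174 0.631 0.373] 0.9961522108843538
jig_pocket scene [(0.86, array([240., 276.]))]
jig_pocket side [(0.82, array([252., 285.]))]
  -> [ 0.558 -0.021  0.005] [np.float64(0.8918701968848072), np.float64(0.8918701968847058)]
holder_center side [(0.58, array([327., 272.]))]
holder_edge scene [(0.73, array([233., 165.])), (0.24, array([341., 213.]))]
holder_edge side [(0.34, array([244., 209.]))]
clip_center scene [(0.65, array([302., 319.])), (0.6, array([181.,
[... 180 characters left out ...]
[194., 368.]))]
clip_mouth side [(0.71, array([182., 258.]))]
  -> [0.567 0.273 0.   ] [np.float64(1.4212687892760443), np.float64(1.4212687892761682)]
jig scene [(0.94, array([246., 273.]))]
jig side [(0.92, array([253., 288.]))]
  -> [ 0.564 -0.033  0.004] [np.float64(2.681783723744617), np.float64(2.681783723744861)]
holder scene [(0.69, array([266., 170.]))]
holder side [(0.57, array([337., 278.])), (0.29, array([316., 274.]))]
  -> [ 0.473 -0.238  0.005] [np.float64(0.4251228733388256), np.float64(0.42512287333881094)]
clip scene [(0.59, array([192., 366.]))]
clip side [(0.63, array([181., 257.]))]
  -> [0.563 0.268 0.009] [np.float64(0.5173993671099563), np.float64(0.5173993671099639)]
```

View pics/scene0.png

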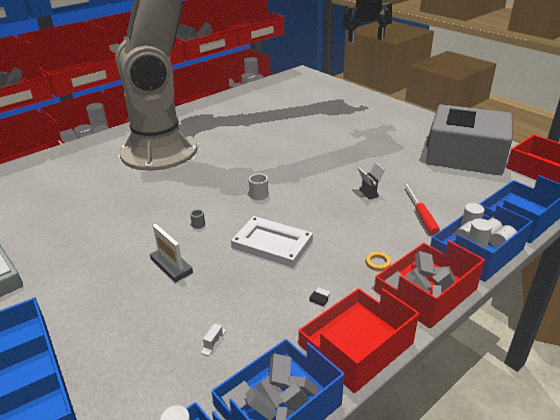

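View pics/side0.png

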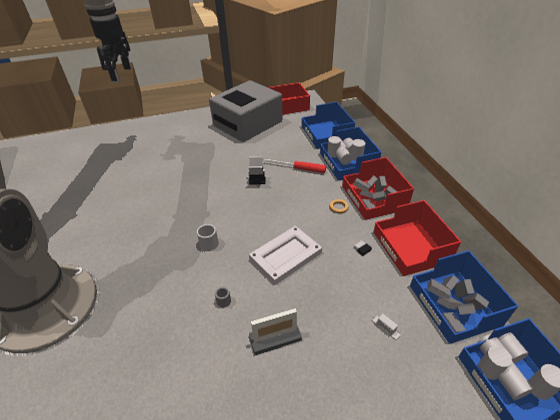

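View pics/wrist0.png

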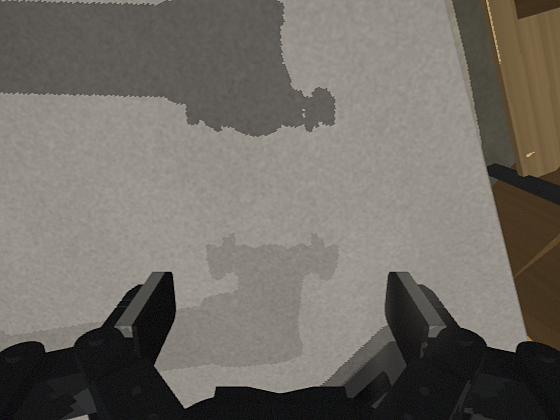

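The scene view shows the holder at about (170,255), the jig at (272,240) and the clip at (370,180). In the side view they are at (275,330), (286,253) and (257,170). The wrist view shows only bare bench. Next I fit poses from the depth clouds.

Run:
```python
from h import *
np.set_printoptions(precision=4,suppress=True)
P={n:read_camera(n) for n in("scene","side")}
def rect(Q):
    (c,s,a)=cv2.minAreaRect((Q[:,:2]*1000).astype(np.float32)); return np.round(c,1),np.round(s,1),round(a,1)
for n,p in P.items():
    C=cloud(p).reshape(-1,3)
    def near(x,y,r,z0,z1): return C[(np.hypot(C[:,0]-x,C[:,1]-y)<r)&(C[:,2]>z0)&(C[:,2]<z1)]
    print(n,"bench z",np.median(near(.55,.1,.05,-.02,.02)[:,2]))
    for nm,x,y,r,zs in(("holder",.473,-.238,.09,[(.006,.1),(.012,.02),(.03,.08),(.081,.095)]),("jig",.558,-.024,.11,[(.006,.03),(.019,.026),(.006,.014)]),("clip",.565,.27,.07,[(.006,.1),(.05,.085),(.065,.085),(.01,.035)])):
        for z in zs:
            Q=near(x,y,r,*z)
            if len(Q)>8:print(nm,z,len(Q),Q.mean(0),Q[:,2].max(),rect(Q))
```

```text
scene bench z 0.0006161980035249105
holder (0.006, 0.1) 1167 [ 0.4776 -0.2394  0.0397] 0.09028867102819979 (array([ 467.9, -235.8]), array([104.1,  44.1]), 1.9)
holder (0.012, 0.02) 428 [ 0.4786 -0.2419  0.016 ] 0.01998195680609139 (array([ 467.9, -235.2]), array([103.5,  44.2]), 0.8)
holder (0.03, 0.08) 419 [ 0.4759 -0.2376  0.0555] 0.07973218129243977 (array([ 468.1, -238.3]), array([92.8, 10.2]), 5.2)
holder (0.081, 0.095) 152 [ 0.4714 -0.2355  0.0854] 0.09028867102819979 (array([ 468.8, -234.9]), array([91.2,  9.7]), 0.9)
jig (0.006, 0.03) 2425 [ 0.5605 -0.0345  0.0177] 0.027048761742356157 (array([555.4, -30.8]), array([153.3, 106.1]), 22.1)
jig (0.019, 0.026) 1354 [ 0.5589 -0.0327  0.0223] 0.02594764677516089 (array([555.1, -30.9]), array([152.6, 106.1]), 22.1)
jig (0.006, 0.014) 808 [ 0.561  -0.0349  0.0104] 0.01399707664467899 (array([556., -32.]), array([150.7, 104.1]), 22.7)
clip (0.006, 0.1) 521 [0.5697 0.2759 0.0435] 0.07711991969434484 (array([565.7, 277. ]), array([56.7, 50.7]), 75.1)
clip (0.05, 0.085) 220 [0.5677 0.2815 0.0635] 0.07711991969434484 (array([563.5, 277.6
[... 937 characters left out ...]
0.026) 1280 [ 0.553  -0.0359  0.0223] 0.025934089204030192 (array([555.4, -32.7]), array([152.1, 102. ]), 22.4)
jig (0.006, 0.014) 752 [ 0.5525 -0.0365  0.0104] 0.01396736681481288 (array([555.1, -33.5]), array([149.9, 100.4]), 22.2)
clip (0.006, 0.1) 403 [0.5645 0.2744 0.0464] 0.07764848163293446 (array([565.3, 276. ]), array([56. , 47.4]), 71.8)
clip (0.05, 0.085) 221 [0.5656 0.2798 0.0641] 0.07764848163293446 (array([564.6, 276.5]), array([56.1, 39.8]), 73.8)
clip (0.065, 0.085) 105 [0.5659 0.2798 0.0714] 0.07764848163293446 (array([564.9, 276.3]), array([56.1, 39.8]), 73.0)
clip (0.01, 0.035) 116 [0.5632 0.2688 0.0215] 0.03496406951501383 (array([565.3, 268.1]), array([48.5, 20.9]), 1.7)
```

```bash
cat >> h.py <<'E'
def plan(target,openang):
    """target TCP mm, opening axis angle deg (mod 180). prints tool-frame shift (in current frame and in the turned frame) and turn"""
    s=telemetry.observe();R=Ro.from_euler("xyz",s["tool_rot"]).as_matrix();p=np.array(s["ee_pos"])*1e3
    best=None
    for k in(0,180):
        a=np.radians(openang+k);x=np.array([0,0,-1.]);z=np.array([np.cos(a),np.sin(a),0]);G=np.stack([x,np.cross(z,x),z],1)
        rv=Ro.from_matrix(R.T@G).as_rotvec()
        if best is None or np.linalg.norm(rv)<np.linalg.norm(best[0]):best=(rv,G)
    rv,G=best;d=np.array(target)-p
    print("t",round(s["time_s"],2),"pos",p.round(1),"openang",np.degrees(np.arctan2(R[1,2],R[0,2])).round(2),"tilt",np.degrees(R[2]).round(2),"grip",round(s["grip_width"]*1e3,1),"F",np.round(s["wrist_force"],1),"j",np.round(s["joint_pos"],2))
    print("turn",rv.round(4),"shift now-frame",(R.T@d).round(1),"turned-frame",(G.T@d).round(1),"world",d.round(1))
E
python3 -c "
from h import *
plan([450,200,242],90.7)
plan([467,-236,200],90.7)"
```

```text
t 1.45 pos [247.  601.3 242.3] openang 67.67 tilt [-5.73e+01  0.00e+00  1.00e-02] grip 85.3 F [ 0.3 -1.1  0.3] j [-1.28  0.4   0.05  1.54 -0.02  1.21 -0.05]
turn [-4.02e-01  1.00e-04 -0.00e+00] shift now-frame [ 3.000e-01 -3.403e+02 -2.940e+02] turned-frame [ 3.000e-01 -1.981e+02 -4.037e+02] world [ 2.030e+02 -4.013e+02 -3.000e-01]
t 1.45 pos [247.  601.3 242.3] openang 67.67 tilt [-5.73e+01  0.00e+00  1.00e-02] grip 85.3 F [ 0.3 -1.1  0.3] j [-1.28  0.4   0.05  1.54 -0.02  1.21 -0.05]
turn [-4.02e-01  1.00e-04 -0.00e+00] shift now-frame [  42.2 -521.7 -690.9] turned-frame [  42.3 -209.8 -839.9] world [ 220.  -837.3  -42.3]
```

>>> arm_command --plan '[[[0, -34, -29], [0, 0, 0], 85], [[0, -34, -29], [0, 0, 0], 85], [[0, -34, -29], [0, 0, 0], 85], [[0, -34, -29], [0, 0, 0], 85], [[0, -34, -29], [0, 0, 0], 85], [[0, -34, -29], [0, 0, 0], 85], [[0, -34, -29], [0, 0, 0], 85], [[0, -34, -29], [0, 0, 0], 85], [[0, -34, -29], [0, 0, 0], 85], [[0, -34, -29], [0, 0, 0], 85]]'

```text
time_s: 2.45
ee_pos: [0.4519, 0.2022, 0.2427]
tool_rot: [-0.364, 1.57, 0.817]
wrist_force: [-0.4, 0.6, -0.7]
grip_width: 0.0851
```

```bash
python3 -c "
from h import *
plan([467,-236,200],90.7)"
```

```text
t 2.45 pos [451.9 202.2 242.7] openang 67.68 tilt [-5.73e+01 -2.00e-02  6.00e-02] grip 85.1 F [-0.4  0.6 -0.7] j [-0.78  0.12  0.3   1.9  -0.04  1.12  0.72]
turn [-0.4018  0.001   0.0006] shift now-frame [  42.3 -180.3 -399.7] turned-frame [  42.7   -9.7 -438.4] world [  15.1 -438.2  -42.7]
```

>>> arm_command --plan '[[[0, -16, -36], [-0.1, 0, 0], 85], [[0, -12, -38], [-0.1, 0, 0], 85], [[0, -8, -40], [-0.1, 0, 0], 85], [[0, -4, -42], [-0.1, 0, 0], 85], [[4, -1, -44], [0, 0, 0], 85], [[4, -1, -44], [0, 0, 0], 85], [[5, -1, -44], [0, 0, 0], 85], [[5, -1, -44], [0, 0, 0], 85], [[5, -1, -44], [0, 0, 0], 85], [[0, 0, -30], [0, 0, 0], 85]]'

```text
time_s: 3.45
ee_pos: [0.4603, -0.2115, 0.2191]
tool_rot: [2.971, 1.57, -1.734]
wrist_force: [0.7, 0.6, 0.3]
grip_width: 0.085
```

Run:
```python
from h import *
plan([467,-236,200],90.7)
p=read_camera("wrist");save(p,"w1")
C=cloud(p).reshape(-1,3)
def rect(Q):
    (c,s,a)=cv2.minAreaRect((Q[:,:2]*1000).astype(np.float32)); return np.round(c,1),np.round(s,1),round(a,1)
for z in[(.006,.1),(.012,.02),(.03,.08),(.081,.095)]:
    Q=C[(np.hypot(C[:,0]-.467,C[:,1]+.238)<.09)&(C[:,2]>z[0])&(C[:,2]<z[1])]
    if len(Q)>8:print(z,len(Q),np.percentile(Q[:,2],[5,50,95]).round(4),rect(Q))
```

```text
t 3.45 pos [ 460.3 -211.5  219.1] openang 90.42 tilt [-5.73e+01  1.00e-02 -6.00e-02] grip 85.0 F [0.7 0.6 0.3] j [-0.22  0.19  0.65  1.92 -0.13  1.07  2.06]
turn [-0.0049 -0.001  -0.0002] shift now-frame [ 19.1  -6.5 -24.5] turned-frame [ 19.1  -6.4 -24.6] world [  6.7 -24.5 -19.1]
(0.006, 0.1) 5063 [0.0149 0.0165 0.0864] (array([ 466.2, -235.4]), array([99.6, 43.6]), 0.3)
(0.012, 0.02) 3250 [0.0147 0.016  0.0172] (array([ 466.2, -235.4]), array([99.6, 43.6]), 0.3)
(0.03, 0.08) 497 [0.035  0.0591 0.0781] (array([ 465.8, -231.1]), array([89.4,  7.5]), 5.4)
(0.081, 0.095) 1221 [0.0844 0.0858 0.087 ] (array([ 466.4, -235. ]), array([90. ,  8.3]), 0.6)
```

>>> arm_command --plan '[[[0, -3, -12], [0, 0, 0], 85], [[0, -3, -12], [0, 0, 0], 85], [[30, 0, 0], [0, 0, 0], 85], [[35, 0, 0], [0, 0, 0], 85], [[35, 0, 0], [0, 0, 0], 85], [[35, 0, 0], [0, 0, 0], 85], [[16, 0, 0], [0, 0, 0], 85], [[8, 0, 0], [0, 0, 0], 85], [[0, 0, 0], [0, 0, 0], 85], [[0, 0, 0], [0, 0, 0], 40]]'

```text
time_s: 4.5
ee_pos: [0.4683, -0.2325, 0.0612]
tool_rot: [-1.817, 1.569, -0.236]
wrist_force: [-0.7, -0.4, -0.0]
grip_width: 0.0727
```

Run:
```python
from h import *
plan([466.3,-235.3,60],90.4)
p=read_camera("wrist");save(p,"w2")
```

```text
t 4.5 pos [ 468.3 -232.5   61.2] openang 90.59 tilt [-5.73e+01 -1.00e-01 -3.00e-02] grip 72.7 F [-0.7 -0.4 -0. ] j [-0.07  0.45  0.56  2.02 -0.34  0.76  2.27]
turn [ 0.0034 -0.0004  0.0018] shift now-frame [ 1.2  2.  -2.8] turned-frame [ 1.2  2.  -2.8] world [-2.  -2.8 -1.2]
```

View pics/w2.png

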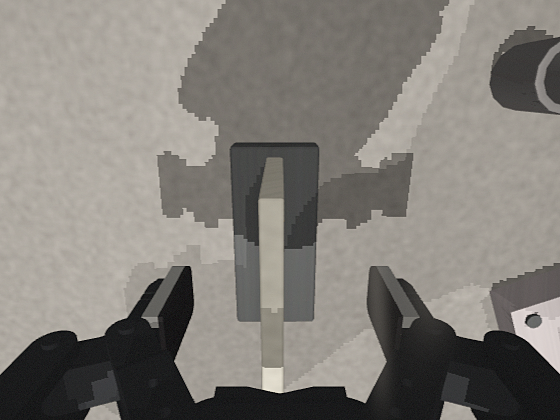

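The wrist view shows the card at column 272 between the pads (columns 182 and 378), so it sits slightly off centre. I'll correct that and close.

>>> arm_command --plan '[[[1, 2, -3], [0.003, 0, 0], 70], [[0, 0, 0], [0, 0, 0], 60], [[0, 0, 0], [0, 0, 0], 40], [[0, 0, 0], [0, 0, 0], 25], [[0, 0, 0], [0, 0, 0], 15], [[0, 0, 0], [0, 0, 0], 6], [[0, 0, 0], [0, 0, 0], 3], [[0, 0, 0], [0, 0, 0], 3], [[0, 0, 0], [0, 0, 0], 3], [[0, 0, 0], [0, 0, 0], 3]]'

```text
time_s: 5.55
ee_pos: [0.4656, -0.2352, 0.0594]
tool_rot: [-1.0, 1.571, 0.578]
wrist_force: [0.7, 0.2, 2.8]
grip_width: 0.0073
```

Run:
```python
from h import *
plan([555.3,-32,160],112.2)
```

```text
t 5.55 pos [ 465.6 -235.2   59.4] openang 90.42 tilt [-5.73e+01 -1.00e-02  1.00e-02] grip 7.3 F [0.7 0.2 2.8] j [-0.06  0.45  0.56  2.03 -0.34  0.75  2.28]
turn [-3.801e-01  1.000e-04  2.000e-04] shift now-frame [-100.6  -91.3  202.6] turned-frame [-100.6 -159.9  154.3] world [ 89.7 203.2 100.6]
```

>>> arm_command --plan '[[[-15, 0, 0], [0, 0, 0], 3], [[-30, 0, 0], [0, 0, 0], 3], [[-35, 0, 0], [0, 0, 0], 3], [[-20, -10, 25], [0, 0, 0], 3], [[0, -14, 32], [-0.06, 0, 0], 3], [[0, -15, 30], [-0.08, 0, 0], 3], [[0, -17, 30], [-0.08, 0, 0], 3], [[0, -18, 28], [-0.08, 0, 0], 3], [[0, -18, 22], [-0.08, 0, 0], 3], [[0, 0, 0], [0, 0, 0], 3]]'

```text
time_s: 6.55
ee_pos: [0.5379, -0.0516, 0.1595]
tool_rot: [-0.81, 1.568, 1.157]
wrist_force: [0.3, 0.1, -2.1]
grip_width: 0.0072
```

Run:
```python
from h import *
plan([555.3,-32,160],112.2)
W=read_camera("wrist");save(W,"w3")
S=read_camera("side");save(S,"s3")
```

```text
t 6.55 pos [537.9 -51.6 159.5] openang 112.74 tilt [-57.3   -0.12   0.11] grip 7.2 F [ 0.3  0.1 -2.1] j [-0.38  0.31  0.48  1.9  -0.18  0.96  2.15]
turn [0.0094 0.002  0.002 ] shift now-frame [ -0.4 -23.6  11.3] turned-frame [ -0.5 -23.5  11.5] world [17.4 19.6  0.5]
```

View pics/w3.png

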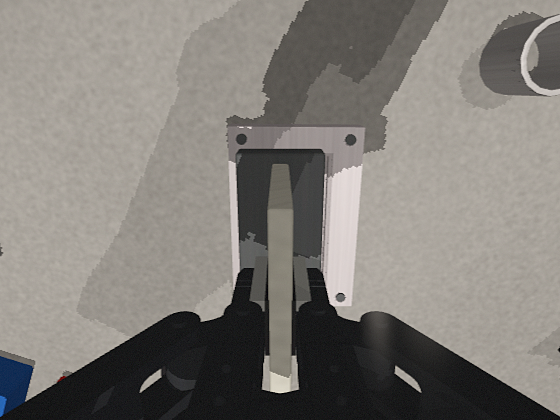

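View pics/s3.png

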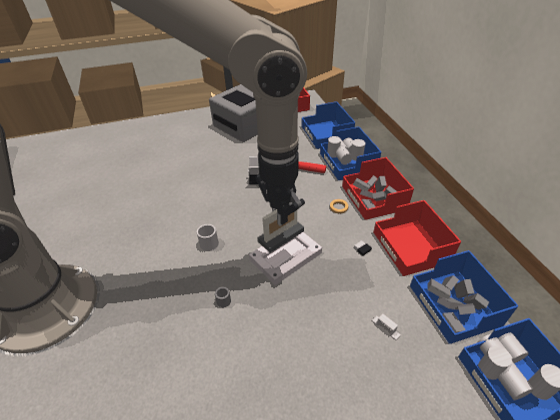

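The holder hangs upright, with its foot in the wrist view at columns 237-325 over the jig's columns 230-362. The side view shows it above the jig at (285,230). I'll centre it and lower it partway, then measure again.

>>> arm_command --plan '[[[0, -12, 6], [0.009, 0.002, 0.002], 3], [[0, -12, 5], [0, 0, 0], 3], [[15, 0, 0], [0, 0, 0], 3], [[15, 0, 0], [0, 0, 0], 3], [[10, 0, 0], [0, 0, 0], 3], [[0, 0, 0], [0, 0, 0], 3], [[0, 0, 0], [0, 0, 0], 3], [[0, 0, 0], [0, 0, 0], 3], [[0, 0, 0], [0, 0, 0], 3], [[0, 0, 0], [0, 0, 0], 3]]'

```text
time_s: 7.65
ee_pos: [0.5546, -0.0382, 0.1198]
tool_rot: [2.774, 1.568, -1.56]
wrist_force: [0.4, 0.7, -2.6]
grip_width: 0.0072
```

```bash
cat >> h.py <<'E'
def rect(Q):
    (c,s,a)=cv2.minAreaRect((Q[:,:2]*1000).astype(np.float32)); return np.round(c,1),np.round(s,1),round(a,1)
E
python3 - <<'E'
from h import *
plan([555.3,-32,100],112.2)
z0=telemetry.observe()["ee_pos"][2]-.060
for n in("wrist","scene","side"):
    p=read_camera(n);save(p,n[0]+"4");C=cloud(p).reshape(-1,3)
    near=np.hypot(C[:,0]-.555,C[:,1]+.032)<.11
    for nm,a,b in(("foot",z0+.005,z0+.022),("foottop",z0+.012,z0+.021),("cardtop",z0+.08,z0+.095),("jigtop",.018,.026)):
        Q=C[near&(C[:,2]>a)&(C[:,2]<b)]
        if len(Q)>20:print(n,nm,len(Q),np.percentile(Q[:,2],[5,50,95]).round(4),rect(Q))
E
```

```text
t 7.65 pos [554.6 -38.2 119.8] openang 111.67 tilt [-5.73e+01  5.00e-02 -1.20e-01] grip 7.2 F [ 0.4  0.7 -2.6] j [-0.38  0.39  0.46  1.9  -0.22  0.9   2.14]
turn [-0.0093 -0.0021 -0.0008] shift now-frame [19.8 -2.9  5.5] turned-frame [19.8 -3.   5.4] world [  0.7   6.2 -19.8]
wrist foot 7449 [0.0749 0.0764 0.0774] (array([538.8, -43.8]), array([64.5, 44.2]), 21.8)
wrist foottop 7241 [0.0753 0.0764 0.0774] (array([538.9, -43.8]), array([64.5, 44.2]), 21.8)
wrist cardtop 6795 [0.1438 0.1465 0.1539] (array([546.3, -40.8]), array([56.1, 53. ]), 64.4)
wrist jigtop 16352 [0.0206 0.022  0.0232] (array([555.1, -31.4]), array([150.4, 100.4]), 22.3)
scene foot 566 [0.0665 0.076  0.0797] (array([559.1, -41.2]), array([103.6,  45.1]), 27.1)
scene foottop 423 [0.0728 0.0765 0.0797] (array([557.2, -39.2]), array([100.9,  45. ]), 23.4)
scene cardtop 136 [0.1406 0.1456 0.1535] (array([557.4, -38.7]), array([78. , 47.9]), 53.0)
scene jigtop 1059 [0.019  0.0222 0.0245] (array([555.9, -31.8]), array([153.5, 103.6]), 22.7)
side foot 484 [0.0668 0.0761 0.0795] (array([556.2, -38.8]), array([101.9,  46.1]), 21.8)
side foottop 388 [0.0731 0.0764 0.0791] (array([556.7, -40.1]), array([103.2,  44.5]), 19.0)
side cardtop 114 [0.1408 0.1462 0.154 ] (array([545.4, -38. ]), array([68.7, 38.9]), 49.3)
side jigtop 918 [0.0196 0.0222 0.0244] (array([555.4, -32.7]), array([152.4, 102.5]), 22.4)
```

View pics/w4.png

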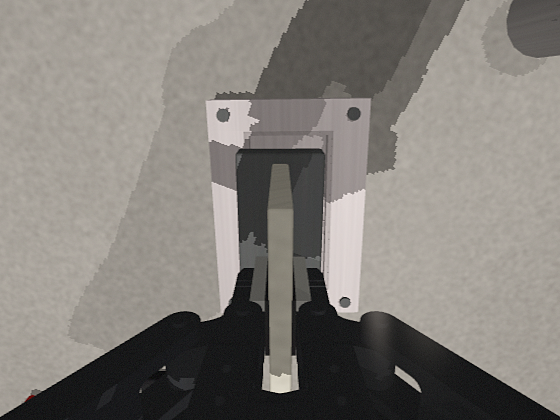

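View pics/s4.png

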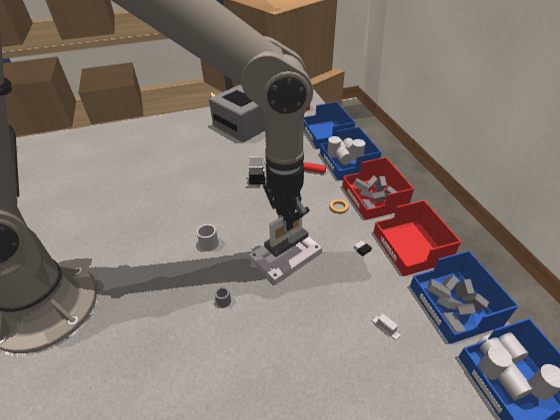

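>>> arm_command --plan '[[[0, -1, 2], [-0.009, -0.002, -0.001], 3], [[0, -1, 3], [0, 0, 0], 3], [[0, 0, 0], [0, 0, 0], 3], [[10, 0, 0], [0, 0, 0], 3], [[10, 0, 0], [0, 0, 0], 3], [[10, 0, 0], [0, 0, 0], 3], [[0, 0, 0], [0, 0, 0], 3], [[0, 0, 0], [0, 0, 0], 3], [[0, 0, 0], [0, 0, 0], 3], [[0, 0, 0], [0, 0, 0], 3]]'

```text
time_s: 8.8
ee_pos: [0.5546, -0.0328, 0.0897]
tool_rot: [2.723, 1.571, -1.602]
wrist_force: [0.2, 0.1, -1.4]
grip_width: 0.0074
```

Run:
```python
from h import *
plan([554.4,-32.4,88],112.3)
z0=telemetry.observe()["ee_pos"][2]-.060
for n in("wrist",):
    p=read_camera(n);save(p,n[0]+"5");C=cloud(p).reshape(-1,3)
    near=np.hypot(C[:,0]-.555,C[:,1]+.032)<.11
    for nm,a,b in(("foottop",z0+.012,z0+.021),("jigtop",.018,.026)):
        Q=C[near&(C[:,2]>a)&(C[:,2]<b)]
        print(n,nm,len(Q),np.percentile(Q[:,2],[5,50,95]).round(4),rect(Q))
        c,s,a=rect(Q)
        if nm=="foottop":
            u=np.array([np.cos(np.radians(a)),np.sin(np.radians(a))]);print("holder c",c+u*(50-s[0]/2),c)
```

```text
t 8.8 pos [554.6 -32.8  89.7] openang 112.18 tilt [-5.73e+01  1.00e-02 -1.00e-02] grip 7.4 F [ 0.2  0.1 -1.4] j [-0.37  0.43  0.44  1.92 -0.24  0.84  2.16]
turn [-0.002  -0.0002 -0.0001] shift now-frame [1.6 0.  0.5] turned-frame [1.7 0.  0.5] world [-0.2  0.4 -1.7]
wrist foottop 7246 [0.0451 0.0462 0.0473] (array([539. , -38.5]), array([64.6, 44.1]), 22.1)
holder c [555.39955677 -31.84083054] [539.  -38.5]
wrist jigtop 22295 [0.0205 0.022  0.0231] (array([549.3, -33.8]), array([137.5, 100.6]), 22.3)
```

Holder and jig agree within 0.5 mm, so I'll lower it.

>>> arm_command --plan '[[[4, 0, 0.4], [-0.002, 0, 0], 3], [[4, 0, 0], [0, 0, 0], 3], [[4, 0, 0], [0, 0, 0], 3], [[3, 0, 0], [0, 0, 0], 3], [[2, 0, 0], [0, 0, 0], 3], [[1.5, 0, 0], [0, 0, 0], 3], [[1, 0, 0], [0, 0, 0], 3], [[0.5, 0, 0], [0, 0, 0], 3], [[0, 0, 0], [0, 0, 0], 3], [[0, 0, 0], [0, 0, 0], 3]]'

```text
time_s: 9.85
ee_pos: [0.5541, -0.0325, 0.0694]
tool_rot: [1.569, 1.57, -2.754]
wrist_force: [-0.5, 0.2, -0.6]
grip_width: 0.0076
```

```bash
cat > chk.py <<'E'
from h import *
import sys
plan([554.4,-32.4,69.4],112.3)
n=sys.argv[1]
p=read_camera("wrist");save(p,n);C=cloud(p).reshape(-1,3)
near=np.hypot(C[:,0]-.555,C[:,1]+.032)<.08
j=np.radians(22.3);ux=np.array([np.cos(j),np.sin(j)]);uy=np.array([-ux[1],ux[0]])
L=(C[:,:2]-[.5551,-.0314]);a=L@ux;b=L@uy
m=(abs(a)<.047)&(abs(b)<.019)&(abs(b)>.008)&(C[:,2]<.05)&(C[:,2]>.015)
Q=C[m];A=np.c_[a[m],b[m],np.ones(m.sum())]
for _ in range(3):
    c=np.linalg.lstsq(A,Q[:,2],rcond=None)[0];k=abs(A@c-Q[:,2])<.002;A,Q=A[k],Q[k]
print("foot top z at centre",c[2]*1e3,"tilt deg",np.degrees(c[:2]),len(Q))
E
python3 chk.py w6
```

```text
t 9.85 pos [554.1 -32.5  69.4] openang 112.3 tilt [-5.73e+01  4.00e-02  0.00e+00] grip 7.6 F [-0.5  0.2 -0.6] j [-0.36  0.46  0.43  1.94 -0.26  0.8   2.18]
turn [-0.      0.     -0.0007] shift now-frame [ 0.  -0.3 -0.1] turned-frame [ 0.  -0.3 -0.1] world [ 0.3  0.1 -0. ]
foot top z at centre 26.040544635939476 tilt deg [-0.05363558  0.02502864] 4433
```

View pics/w6.png

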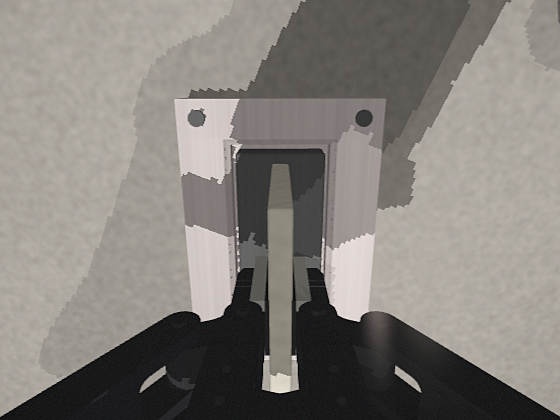

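The foot sits inside the pocket (columns 237-325). Its top is at 26.0 mm, which is fully home, and it is level. I'll press lightly, release and retreat up.

>>> arm_command --plan '[[[1, 0, 0], [0, 0, 0], 3], [[0, 0, 0], [0, 0, 0], 3], [[-0.5, 0, 0], [0, 0, 0], 10], [[0, 0, 0], [0, 0, 0], 20], [[0, 0, 0], [0, 0, 0], 40], [[0, 0, 0], [0, 0, 0], 60], [[0, 0, 0], [0, 0, 0], 85], [[0, 0, 0], [0, 0, 0], 85], [[-10, 0, 0], [0, 0, 0], 85], [[-30, 0, 0], [0, 0, 0], 85]]'

```text
time_s: 10.9
ee_pos: [0.5518, -0.0322, 0.1073]
tool_rot: [1.299, 1.564, -3.024]
wrist_force: [0.2, 0.4, 0.2]
grip_width: 0.085
```

```bash
python3 chk.py w7; python3 -c "
from h import *
plan([565,276.5,200],73.5)
S=read_camera('side');save(S,'s7')"
```

```text
t 10.9 pos [551.8 -32.2 107.3] openang 112.31 tilt [-57.29   0.38   0.11] grip 85.0 F [0.2 0.4 0.2] j [-0.38  0.41  0.45  1.91 -0.23  0.88  2.15]
turn [ 0.0001  0.0019 -0.0067] shift now-frame [37.9 -2.6 -1.2] turned-frame [37.9 -2.3 -1.2] world [  2.6  -0.2 -37.9]
foot top z at centre 26.032222125694076 tilt deg [ 0.0293064  -0.00774598] 4961
t 10.95 pos [556.4 -32.9 113.5] openang 112.26 tilt [-57.3   -0.24  -0.1 ] grip 85.4 F [ 2.1 -0.7  2.6] j [-0.38  0.4   0.46  1.91 -0.23  0.88  2.15]
turn [ 6.765e-01 -2.000e-04  4.700e-03] shift now-frame [ -86.4 -125.5  282.9] turned-frame [-86.5  79.6 299.1] world [  8.6 309.4  86.5]
```

View pics/w7.png

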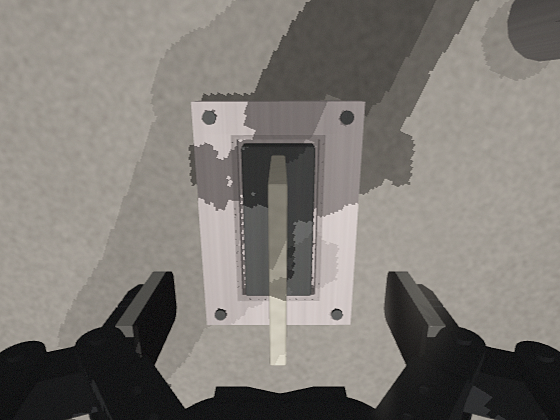

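The wrist view shows the holder in the pocket (foot columns 240-317, rows 143-297) and the gripper clear of it. Next is the clip.

>>> arm_command --plan '[[[-40, 0, 0], [0, 0, 0], 85], [[-45, 0, 0], [0, 0, 0], 85], [[0, -12, 30], [0, 0, 0], 85], [[0, -16, 38], [0, 0, 0], 85], [[0, -8, 39], [0.1, 0, 0], 85], [[0, -4, 40], [0.1, 0, 0], 85], [[0, 0, 40], [0.1, 0, 0], 85], [[0, 4, 40], [0.1, 0, 0], 85], [[0, 8, 40], [0.14, 0, 0], 85], [[0, 10, 20], [0.13, 0, 0], 85]]'

```text
time_s: 12.0
ee_pos: [0.5084, 0.2644, 0.1938]
tool_rot: [0.837, 1.569, 2.127]
wrist_force: [-0.7, 0.3, 0.6]
grip_width: 0.0851
```

```bash
cat > clip.py <<'E'
from h import *
import sys
plan([565,276.5,200],73.5)
p=read_camera("wrist");save(p,sys.argv[1]);C=cloud(p).reshape(-1,3)
near=np.hypot(C[:,0]-.565,C[:,1]-.2765)<.055
for a,b in((.01,.035),(.05,.085),(.066,.085),(.072,.085)):
    Q=C[near&(C[:,2]>a)&(C[:,2]<b)]
    if len(Q)>9:print(a,b,len(Q),Q[:,2].max(),rect(Q))
E
python3 clip.py w8
```

```text
t 12.0 pos [508.4 264.4 193.8] openang 73.87 tilt [-57.3    0.08   0.08] grip 85.1 F [-0.7  0.3  0.6] j [-0.94  0.33  0.48  1.79 -0.18  1.06  0.9 ]
turn [ 0.0065  0.0013 -0.0015] shift now-frame [ -6.2 -51.   27.3] turned-frame [ -6.2 -50.8  27.6] world [56.6 12.1  6.2]
0.01 0.035 186 0.03477205125645034 (array([543.9, 282.7]), array([23.4, 10.7]), 76.8)
0.05 0.085 1974 0.07635041011985955 (array([563.4, 277.8]), array([53.4, 40.4]), 73.7)
0.066 0.085 987 0.07635041011985955 (array([563.4, 277.8]), array([53.4, 40. ]), 73.7)
0.072 0.085 584 0.07635041011985955 (array([563.4, 277.8]), array([53.4, 40. ]), 73.7)
```

View pics/w8.png

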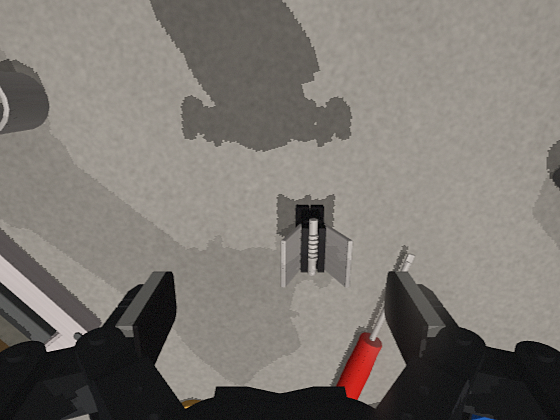

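The clip's handles are at columns 282-352 and rows 225-285, and the driver lies beside it but lower than the fingertips will go. I'll move above the clip.

>>> arm_command --plan '[[[0, -16, 9], [0.003, 0.001, -0.001], 85], [[0, -17, 10], [0, 0, 0], 85], [[0, -16, 9], [0, 0, 0], 85], [[20, 0, 0], [0, 0, 0], 85], [[25, 0, 0], [0, 0, 0], 85], [[20, 0, 0], [0, 0, 0], 85], [[0, 0, 0], [0, 0, 0], 85], [[0, 0, 0], [0, 0, 0], 85], [[0, 0, 0], [0, 0, 0], 85], [[0, 0, 0], [0, 0, 0], 85]]'

```text
time_s: 13.05
ee_pos: [0.5655, 0.2733, 0.1302]
tool_rot: [-1.359, 1.569, -0.071]
wrist_force: [0.5, 0.1, -0.6]
grip_width: 0.0852
```

```bash
sed -i 's/565,276.5,200\],73.5/563.4,277.8,58],73.7/' clip.py; python3 clip.py w9
```

```text
t 13.05 pos [565.5 273.3 130.2] openang 73.75 tilt [-5.73e+01 -1.10e-01  2.00e-02] grip 85.2 F [ 0.5  0.1 -0.6] j [-0.86  0.5   0.46  1.72 -0.26  0.98  0.98]
turn [0.0009 0.0004 0.002 ] shift now-frame [72.2  3.4  3.7] turned-frame [72.2  3.3  3.7] world [ -2.1   4.5 -72.2]
0.01 0.035 176 0.03469570869325945 (array([544.4, 283.2]), array([25.1,  7.8]), 66.9)
0.05 0.085 3876 0.07662288951257647 (array([563.5, 277.5]), array([53.9, 40.7]), 73.6)
0.066 0.085 1986 0.07662288951257647 (array([563.4, 277.5]), array([53.9, 40.6]), 73.6)
0.072 0.085 1166 0.07662288951257647 (array([563.4, 277.5]), array([53.9, 40.1]), 73.7)
```

View pics/w9.png

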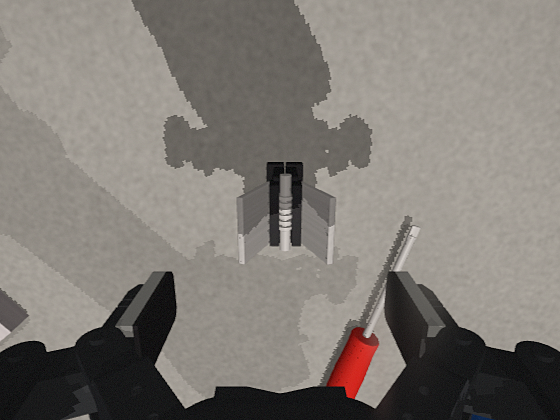

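>>> arm_command --plan '[[[0, 3, 4], [0, 0, 0.002], 85], [[0, 0, 0], [0, 0, 0], 85], [[20, 0, 0], [0, 0, 0], 85], [[20, 0, 0], [0, 0, 0], 85], [[20, 0, 0], [0, 0, 0], 85], [[8, 0, 0], [0, 0, 0], 85], [[4, 0, 0], [0, 0, 0], 85], [[0, 0, 0], [0, 0, 0], 85], [[0, 0, 0], [0, 0, 0], 85], [[0, 0, 0], [0, 0, 0], 85]]'

```text
time_s: 14.1
ee_pos: [0.5634, 0.2779, 0.0577]
tool_rot: [1.876, 1.57, -3.12]
wrist_force: [-0.5, -0.1, 0.3]
grip_width: 0.0849
```

```bash
python3 clip.py w10; python3 -c "
from h import *
p=read_camera('side');x,y=proj(p,[.563,.277,.06]);x,y=int(x),int(y)
print(x,y);i=p['img'][max(0,y-60):y+60,x-80:x+80];cv2.imwrite('pics/s10.png',cv2.resize(i,None,fx=4,fy=4)[:,:,::-1])"
```

```text
t 14.1 pos [563.4 277.9  57.7] openang 73.74 tilt [-5.73e+01  3.00e-02 -1.00e-02] grip 84.9 F [-0.5 -0.1  0.3] j [-0.83  0.59  0.42  1.76 -0.3   0.85  1.01]
turn [ 0.0007 -0.0002 -0.0005] shift now-frame [-0.3 -0.1 -0.1] turned-frame [-0.3 -0.1 -0.1] world [ 0.  -0.1  0.3]
0.01 0.035 531 0.03498221474919377 (array([546.7, 282.2]), array([25.4, 12.8]), 68.9)
0.05 0.085 12642 0.0849952379380366 (array([563.6, 276.8]), array([108.4,  41.7]), 73.5)
0.066 0.085 7855 0.0849952379380366 (array([563.2, 277. ]), array([108.4,  41.1]), 73.9)
0.072 0.085 5037 0.0849952379380366 (array([563.3, 276.9]), array([108.4,  40.8]), 73.9)
254 165
```

View pics/w10.png

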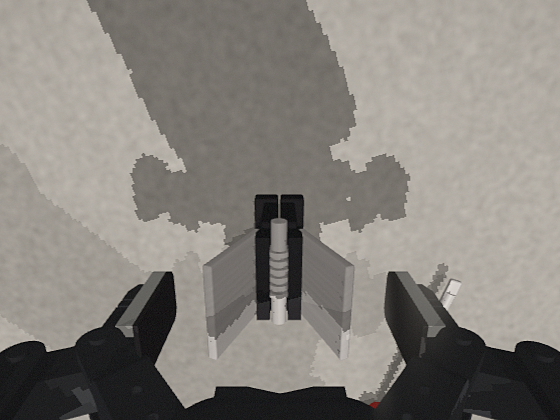

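View pics/s10.png

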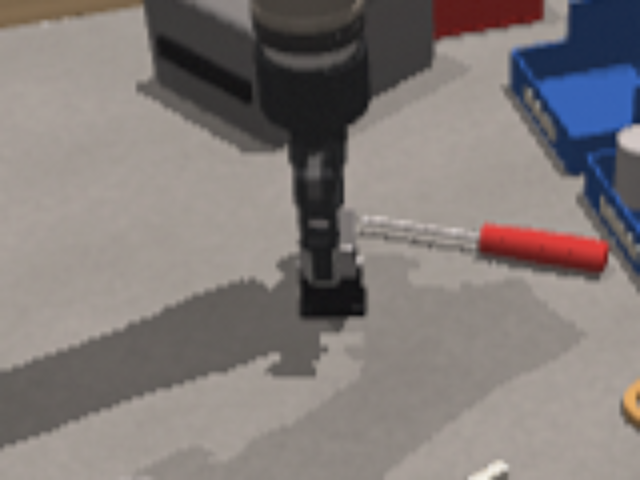

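The handles (columns 205-355, centre 280) are centred between the pads (175 and 387). Squeezing now.

>>> arm_command --plan '[[[0, 0, 0], [0, 0, 0], 70], [[0, 0, 0], [0, 0, 0], 60], [[0, 0, 0], [0, 0, 0], 52], [[0, 0, 0], [0, 0, 0], 45], [[0, 0, 0], [0, 0, 0], 38], [[0, 0, 0], [0, 0, 0], 32], [[0, 0, 0], [0, 0, 0], 26], [[0, 0, 0], [0, 0, 0], 20], [[0, 0, 0], [0, 0, 0], 18], [[0, 0, 0], [0, 0, 0], 18]]'

```text
time_s: 15.2
ee_pos: [0.5667, 0.2816, 0.0613]
tool_rot: [-0.515, 1.562, 0.774]
wrist_force: [0.6, 3.2, 16.0]
grip_width: 0.0222
```

```bash
python3 clip.py w11; python3 -c "
from h import *
p=read_camera('side');x,y=proj(p,[.563,.277,.06]);x,y=int(x),int(y)
i=p['img'][max(0,y-60):y+60,x-80:x+80];cv2.imwrite('pics/s11.png',cv2.resize(i,None,fx=4,fy=4)[:,:,::-1])"
```

```text
t 15.2 pos [566.7 281.6  61.3] openang 73.8 tilt [-57.29  -0.26   0.46] grip 22.2 F [ 0.6  3.2 16. ] j [-0.83  0.59  0.42  1.76 -0.31  0.85  1.01]
turn [0.0017 0.0081 0.0046] shift now-frame [ 3.2  2.1 -4.5] turned-frame [ 3.3  2.1 -4.5] world [-3.3 -3.8 -3.3]
0.01 0.035 3201 0.03499999917602793 (array([562.2, 284.1]), array([54.3, 41.7]), 73.7)
0.05 0.085 5420 0.08497422301179708 (array([565.9, 282.7]), array([44.7, 45.1]), 25.1)
0.066 0.085 4183 0.08497422301179708 (array([565.9, 282.7]), array([44.7, 45.1]), 25.1)
0.072 0.085 3418 0.08497422301179708 (array([565.9, 282.8]), array([44.7, 45.1]), 24.5)
```

View pics/w11.png

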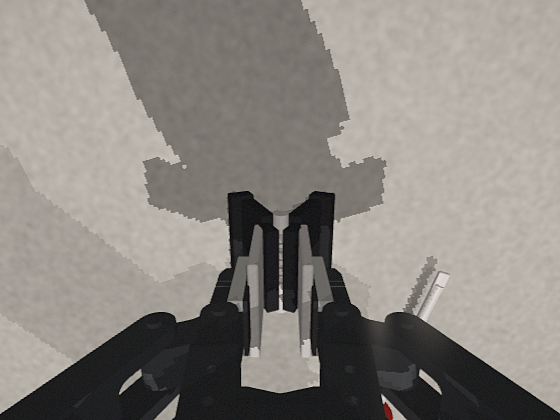

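View pics/s11.png

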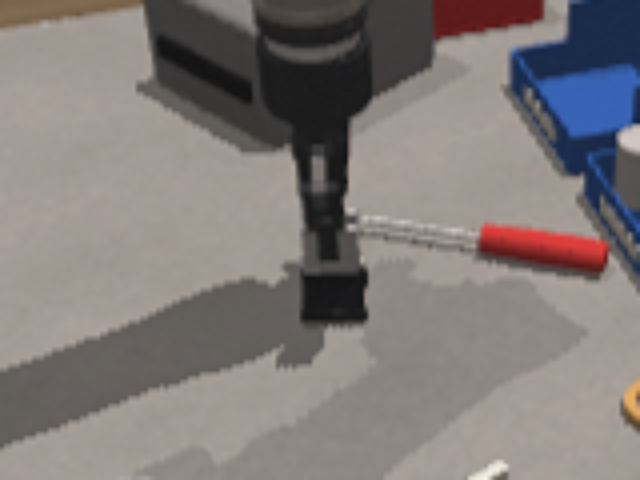

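The clip is squeezed wide open: the jaws span columns 228-335 and the handles stand parallel at 250-310. Now I'll lift it.

>>> arm_command --plan '[[[-5, 0, 0], [0, 0, 0], 18], [[-15, 0, 0], [0, 0, 0], 18], [[-25, 0, 0], [0, 0, 0], 18], [[-30, 0, 0], [0, 0, 0], 18], [[-30, 0, 0], [0, 0, 0], 18], [[-25, 0, 0], [0, 0, 0], 18], [[-15, 0, 0], [0, 0, 0], 18], [[0, 0, 0], [0, 0, 0], 18], [[0, 0, 0], [0, 0, 0], 18], [[0, 0, 0], [0, 0, 0], 18]]'

```text
time_s: 16.3
ee_pos: [0.5618, 0.2773, 0.1998]
tool_rot: [2.342, 1.565, -2.654]
wrist_force: [-0.9, 0.4, -1.4]
grip_width: 0.0222
```

Run:
```python
from h import *
plan([554.8,-32,205],112.3)
s=telemetry.observe();T=np.array(s["ee_pos"]);R=Ro.from_euler("xyz",s["tool_rot"]).as_matrix()
for n in("wrist","side","scene"):
    p=read_camera(n);save(p,n[0:2]+"12");C=cloud(p).reshape(-1,3)
    L=(C-T)@R  # tool frame
    m=(abs(L[:,1])<.04)&(abs(L[:,2])<.04)&(L[:,0]>.016)&(L[:,0]<.08)
    Q=L[m]*1e3
    if len(Q)>10:
        print(n,len(Q),"x pct",np.percentile(Q[:,0],[1,50,99]).round(1),"y",np.percentile(Q[:,1],[1,99]).round(1),"z",np.percentile(Q[:,2],[1,99]).round(1))
        for a in range(16,68,6):
            k=Q[(Q[:,0]>a)&(Q[:,0]<a+6)]
            if len(k)>5:print(a,len(k),k[:,1:].min(0).round(1),k[:,1:].max(0).round(1))
```

```text
t 16.3 pos [561.8 277.3 199.8] openang 73.74 tilt [-57.29   0.24  -0.23] grip 22.2 F [-0.9  0.4 -1.4] j [-0.89  0.43  0.48  1.65 -0.22  1.12  0.94]
turn [-0.6729 -0.0025 -0.0054] shift now-frame [  -4.3  -79.9 -299. ] turned-frame [  -5.2  123.9 -283.6] world [  -7.  -309.3    5.2]
wrist 4934 x pct [16.2 45.4 56. ] y [-19.1  25.7] z [-27.7  28.9]
16 838 [-24.6 -11.5] [25.8 12.3]
22 417 [ 18.9 -11.6] [25.8 12.5]
28 278 [ 10.8 -13.6] [24.  14.7]
34 443 [ -4.  -16.2] [24.  17.2]
40 534 [ -6.8 -18.8] [23.9 19.9]
46 1973 [-16.6 -26.9] [26.  28.1]
52 438 [-18.2 -28.3] [26.1 29.5]
58 13 [ 25.2 -22.3] [25.8 21.2]
side 294 x pct [17.7 38.9 56.2] y [-24.8  22.9] z [-29.9  18.2]
16 30 [-25.8 -13.7] [23.   1.6]
22 38 [-25.5 -14.5] [23.   0.8]
28 42 [-22.6 -17.2] [20.4 -6. ]
34 44 [-22.4 -18.3] [21.2 -9. ]
40 40 [-22.2 -20.7] [ 21.4 -13.1]
46 63 [-24.7 -29.9] [24.5 29.7]
52 35 [-24.5 -30.3] [22.  18.2]
scene 403 x pct [16.9 40.6 58.3] y [-26.   23.2] z [-28.2  25.8]
16 46 [-26.3 -12.8] [17.1 12.6]
22 38 [-25.5 -12.3] [19.3  9.8]
28 58 [-26.  -15.3] [21.9 11.3]
34 54 [-24.4 -17.7] [20.6 15.1]
40 59 [-25.7 -20.2] [20.9 20.6]
46 87 [-27.7 -28.3] [24.5 26.1]
52 55 [-26.3 -29.2] [26.8 28.1]
58 6 [-23.6 -20.3] [ 4.5 21. ]
```

View pics/wr12.png

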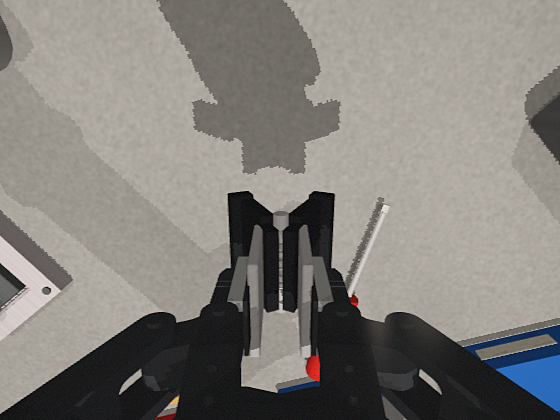

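View pics/si12.png

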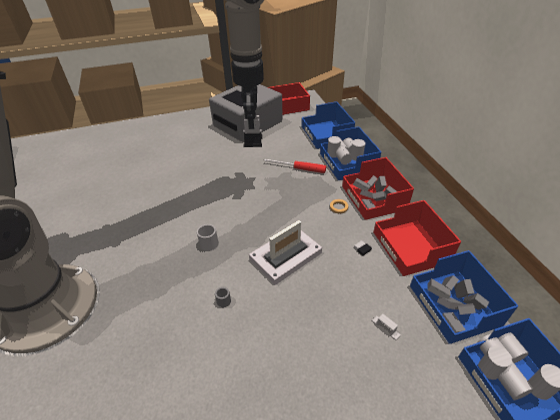

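The clip hangs symmetrically with its tips about 56.5 mm ahead of the TCP, and the holder stands in the jig at (285,245) in the side view. I'll carry the clip over.

>>> arm_command --plan '[[[-1, -6, -20], [0, 0, 0], 18], [[-1, -10, -34], [0, 0, 0], 18], [[-1, -10, -36], [0, 0, 0], 18], [[-1, -10, -36], [0, 0, 0], 18], [[0, -10, -36], [0, 0, 0], 18], [[0, -10, -36], [0, 0, 0], 18], [[0, -10, -36], [0, 0, 0], 18], [[0, -8, -35], [-0.08, 0, 0], 18], [[0, -2, -18], [-0.12, 0, 0], 18], [[0, 0, 0], [-0.12, 0, 0], 18]]'

```text
time_s: 17.45
ee_pos: [0.5556, -0.0256, 0.2061]
tool_rot: [2.444, 1.566, -2.236]
wrist_force: [0.8, 0.4, -0.0]
grip_width: 0.0217
```

>>> arm_command --plan '[[[0, 0, 0], [-0.12, 0, 0], 18], [[0, 0, 0], [-0.12, 0, 0], 18], [[0, 0, 0], [-0.11, 0, 0], 18], [[0, 0, 0], [0, 0, 0], 18], [[0, 0, 0], [0, 0, 0], 18], [[0, 0, 0], [0, 0, 0], 18], [[0, 0, 0], [0, 0, 0], 18], [[0, 0, 0], [0, 0, 0], 18], [[0, 0, 0], [0, 0, 0], 18], [[0, 0, 0], [0, 0, 0], 18]]'

```text
time_s: 18.45
ee_pos: [0.557, -0.0192, 0.2059]
tool_rot: [1.63, 1.568, -2.696]
wrist_force: [-0.7, 0.8, -0.2]
grip_width: 0.0217
```

```bash
cat > rel.py <<'E'
from h import *
import sys
plan([554.8,-32,float(sys.argv[2])],112.3)
T=np.array(telemetry.observe()["ee_pos"]);R=Ro.from_euler("xyz",telemetry.observe()["tool_rot"]).as_matrix()
j=np.radians(22.3);ux=np.array([np.cos(j),np.sin(j)]);uy=np.array([-ux[1],ux[0]]);c0=np.array([.5551,-.0314])
for n in("wrist","side","scene"):
    p=read_camera(n);save(p,n[:2]+sys.argv[1]);C=cloud(p).reshape(-1,3)
    L=C[:,:2]-c0;a=L@ux*1e3;b=L@uy*1e3;z=C[:,2]*1e3
    def rep(nm,m):
        if m.sum()>10:print(n,nm,m.sum(),"a",np.percentile(a[m],[1,99]).round(1),"b",np.percentile(b[m],[1,99]).round(1),"z",np.percentile(z[m],[1,50,99]).round(1))
    rep("cardtop",(abs(a)<52)&(abs(b)<15)&(z>92)&(z<99)&(abs(a)>(28 if T[2]<.16 else 0)))
    rep("foot",(abs(a)<55)&(abs(b)<24)&(z>24)&(z<29))
    zt=(T[2]-.0565)*1e3
    rep("jaws",(abs(a)<40)&(abs(b)<40)&(z>zt-3)&(z<zt+12)&((abs(b)>12)))
E
python3 rel.py 13 205
```

```text
t 18.45 pos [557.  -19.2 205.9] openang 112.13 tilt [-5.73e+01  1.40e-01 -1.00e-02] grip 21.7 F [-0.7  0.8 -0.2] j [-0.43  0.29  0.47  1.81 -0.15  1.07  2.05]
turn [-0.0029 -0.0001 -0.0024] shift now-frame [  1.    6.9 -11. ] turned-frame [  0.9   6.9 -11. ] world [ -2.2 -12.8  -0.9]
wrist cardtop 892 a [-44.8   7.1] b [-3.9  4. ] z [93.1 95.9 97.5]
wrist foot 3287 a [-49.3  32.3] b [-21.5  21.4] z [24.3 26.  27.6]
wrist jaws 1793 a [-19.   22.2] b [-16.9  39.8] z [149.6 156.7 161.1]
side cardtop 130 a [-43.9  44.3] b [-6.3  3.1] z [92.2 95.8 98.6]
side foot 309 a [-49.6  48.3] b [-23.2  19.5] z [24.1 26.3 28.8]
side jaws 117 a [-18.7  29.2] b [-18.5  35.8] z [148.1 154.8 160. ]
scene cardtop 146 a [-41.3  46.1] b [-6.2  4. ] z [92.1 95.8 98.4]
scene foot 328 a [-47.6  50.4] b [-23.2  20.3] z [24.2 26.3 28.8]
scene jaws 138 a [-16.7  32.2] b [-17.9  37.4] z [148.1 154.1 160.2]
```

View pics/wr13.png

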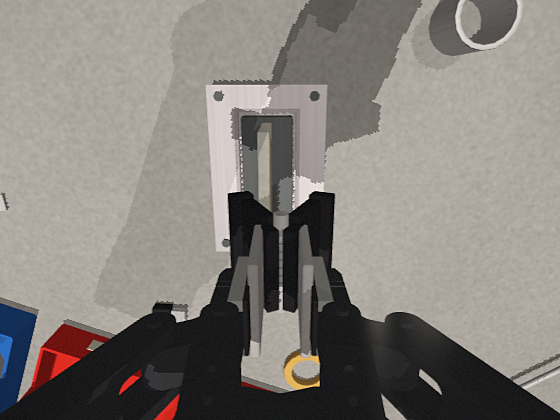

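The card's top edge is centred on the pocket frame (b −3.9…4.0 mm) at 95.9 mm height, and the clip is still about 12 mm off in y. I'll align it while high up.

>>> arm_command --plan '[[[0, 3, -5.5], [-0.003, 0, -0.002], 18], [[0, 3.5, -5.5], [0, 0, 0], 18], [[0, 0, 0], [0, 0, 0], 18], [[10, 0, 0], [0, 0, 0], 18], [[10, 0, 0], [0, 0, 0], 18], [[10, 0, 0], [0, 0, 0], 18], [[0, 0, 0], [0, 0, 0], 18], [[0, 0, 0], [0, 0, 0], 18], [[0, 0, 0], [0, 0, 0], 18], [[0, 0, 0], [0, 0, 0], 18]]'

```text
time_s: 19.6
ee_pos: [0.5556, -0.0319, 0.1764]
tool_rot: [-2.17, 1.57, -0.21]
wrist_force: [-0.9, 0.3, -0.1]
grip_width: 0.0221
```

```bash
sed -i 's/554.8,-32,/555.2,-31.9,/' rel.py; python3 rel.py 14 135
```

```text
t 19.6 pos [555.6 -31.9 176.4] openang 112.31 tilt [-5.73e+01 -3.00e-02 -2.00e-02] grip 22.1 F [-0.9  0.3 -0.1] j [-0.4   0.32  0.47  1.85 -0.17  1.01  2.1 ]
turn [ 0.0001 -0.0004  0.0006] shift now-frame [41.4  0.4  0.1] turned-frame [41.4  0.3  0.1] world [ -0.4  -0.  -41.4]
wrist cardtop 886 a [-44.9  -6.7] b [-4.  4.] z [93.  95.9 97.4]
wrist foot 3423 a [-49.6  16.1] b [-21.4  21.4] z [24.4 26.  27.5]
wrist jaws 2527 a [-25.1  15.6] b [-28.1  29. ] z [119.6 127.1 131.6]
side cardtop 56 a [-44.6 -10.1] b [-6.3  2.3] z [92.4 96.1 97.9]
side foot 297 a [-49.6  48.9] b [-23.2  20. ] z [24.1 26.3 28.8]
side jaws 169 a [-25.3  23.4] b [-29.7  25.1] z [118.8 126.2 131.1]
scene cardtop 134 a [-42.4  44.9] b [-5.7  3.4] z [92.3 95.7 98.1]
scene foot 336 a [-48.  50.] b [-23.   19.2] z [24.2 26.4 28.8]
scene jaws 217 a [-22.3  26.4] b [-29.2  24.6] z [118.1 126.2 131.8]
```

View pics/wr14.png

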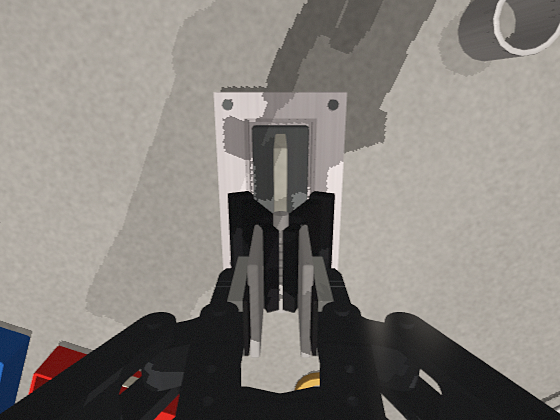

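The jaws (b −28…29 mm) are centred on the card (b ±4 mm). Descending slowly.

>>> arm_command --plan '[[[6, 0.3, -0.3], [0, 0, 0], 18], [[6, 0, 0], [0, 0, 0], 18], [[6, 0, 0], [0, 0, 0], 18], [[6, 0, 0], [0, 0, 0], 18], [[6, 0, 0], [0, 0, 0], 18], [[5, 0, 0], [0, 0, 0], 18], [[4, 0, 0], [0, 0, 0], 18], [[2, 0, 0], [0, 0, 0], 18], [[0, 0, 0], [0, 0, 0], 18], [[0, 0, 0], [0, 0, 0], 18]]'

```text
time_s: 20.75
ee_pos: [0.5552, -0.0323, 0.1351]
tool_rot: [-3.074, 1.571, -1.114]
wrist_force: [0.7, -0.5, -0.8]
grip_width: 0.0216
```

```bash
python3 rel.py 15 135
python3 - <<'E'
import cv2
for n in("si15","sc15"):
    i=cv2.imread(f"pics/{n}.png");i=i[170:300,200:360];cv2.imwrite(f"pics/{n}z.png",cv2.resize(i,None,fx=4,fy=4,interpolation=cv2.INTER_CUBIC))
E
```

```text
t 20.75 pos [555.2 -32.3 135.1] openang 112.3 tilt [-5.73e+01 -0.00e+00 -1.00e-02] grip 21.6 F [ 0.7 -0.5 -0.8] j [-0.38  0.37  0.45  1.89 -0.2   0.93  2.12]
turn [ 0.     -0.0002  0.    ] shift now-frame [ 0.1 -0.2  0.4] turned-frame [ 0.1 -0.2  0.4] world [ 0.   0.4 -0.1]
wrist cardtop 775 a [-45.   44.3] b [-3.9  3.9] z [93.5 95.9 97.3]
wrist foot 3512 a [-49.8   0.4] b [-21.5  21.4] z [24.3 26.  27.6]
wrist jaws 2525 a [-25.6  15.1] b [-28.3  28.8] z [78.3 85.8 90.3]
side cardtop 46 a [-45.   43.9] b [-6.5  3.7] z [92.3 95.7 98.4]
side foot 294 a [-49.3  49.1] b [-22.9  18.7] z [24.1 26.2 28.8]
side jaws 155 a [-25.4  24. ] b [-30.1  24.6] z [78.5 85.5 90.2]
scene cardtop 58 a [-42.4  46.1] b [-6.2  4.6] z [92.1 95.4 98.1]
scene foot 338 a [-47.8  51. ] b [-23.4  19.1] z [24.1 26.4 28.9]
scene jaws 181 a [-24.1  25.6] b [-30.1  24.5] z [79.  85.7 90.4]
```

View pics/wr15.png

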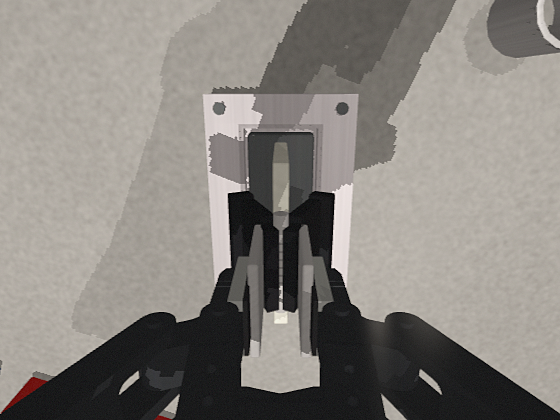

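View pics/sc15z.png

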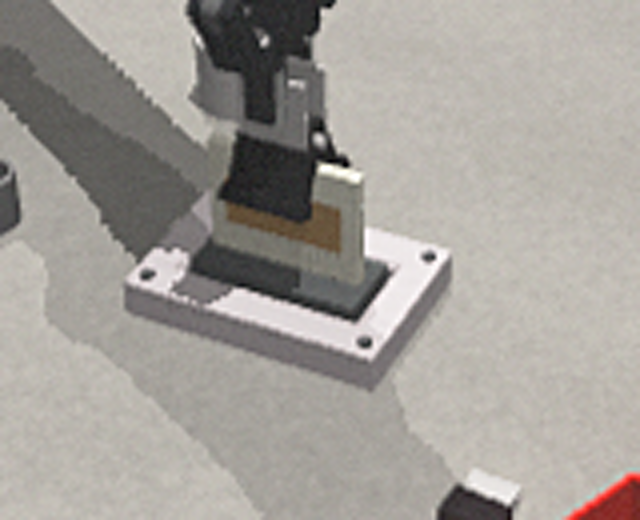

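View pics/si15z.png

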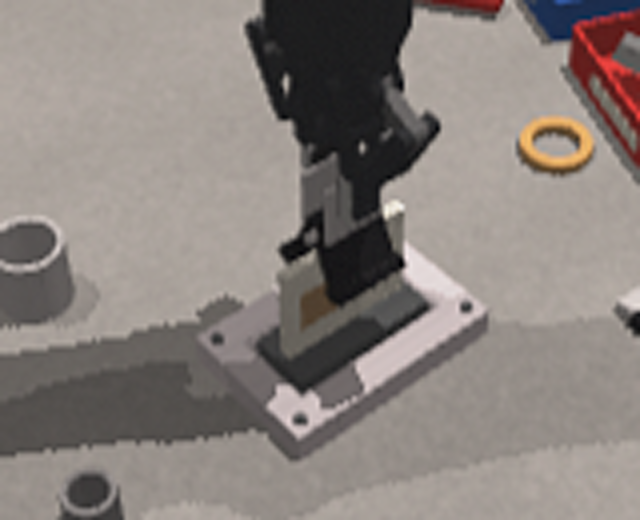

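The jaws straddle the card. Their tips are at about 78.4 mm and the card edge is at 96 mm, so they hang about 17.5 mm below it. They are centred within 0.5 mm and the wrist force is near zero. Handing in.

```bash
python3 -c "
from h import *
plan([555.2,-31.9,135],112.3)
print(order.close_job())"
```

```text
t 20.9 pos [555.2 -32.3 135.2] openang 112.3 tilt [-5.73e+01 -2.00e-02 -1.00e-02] grip 22.1 F [ 0.   0.5 -1.5] j [-0.38  0.37  0.45  1.89 -0.2   0.93  2.12]
turn [ 0.0001 -0.0002  0.0003] shift now-frame [ 0.2 -0.1  0.4] turned-frame [ 0.2 -0.1  0.4] world [-0.   0.4 -0.2]
the job is handed in; nothing more can be done
None
```

The holder is seated in the jig's pocket and released. The clip is held squeezed open over the middle of the card's top edge, carried only by the gripper. I handed the job in at 20.9 s.

**Holder:** The foot's top is at 26.0 mm, which is fully home. It tilts less than 0.1°, and foot and card are centred in the pocket within about 0.5 mm.

**Clip:** The jaw tips hang about 17.5 mm below the card edge (78.4 mm against 96 mm). The jaws are centred across the card within 0.5 mm in the wrist view. By the text's jaw geometry, that leaves about 5 mm clear on each side at the card's edge. The wrist force was about 1.5 N at the end, so nothing is touching.

**Disagreements:**
- The side and scene cameras put the jaws about 2.5–3 mm further towards −y than the wrist camera does. They also see only parts of the jaws. They show a similar, smaller offset for the card, so I relied on the wrist view.
- The finger opening reads about 22 mm where the text gives 24 mm over the squeezed handles. The jaw spread in the pictures matches fully open.
- While squeezing, the clip pressed on the bench with about 16 N until I lifted it.

I did not measure the other things on the bench again at the end; in the last pictures, those in view look unmoved.

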